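# Sort brass clock weights by length into the rack

## Robot

A 7-joint arm with a two-finger parallel gripper is mounted at the origin on the work surface. World frame = base frame: x ahead of the robot, y to its left, z up, the work surface at z = 0. Lengths are in m, angles in rad, forces in N, time in s.
With the tool pointing down it reaches from about 0.4 to 0.925 m from the base axis. Payload 5.6 kg.
Tool frame: the origin (TCP) lies midway between the tips of the shut fingers; the grasp point (between the pads) lies behind it (bot.grip_point_offset is the z of the grasp point in the tool frame, in m); z points along the fingers, y is the direction in which the jaws open and shut (so a half turn about z gives the same grasp; the last joint's range is limited). The gripper opens to 85 mm and grips with 20 to 120 N. Pads are 22 mm wide; open, the fingers measure 114 mm over their backs; the gripper's body (76 mm by 85 mm) begins 54 mm behind the grasp point. The pads swing forward as they close: fully open they stand 13 mm farther back than shut.
Start: joints at [1.271, 0.468, -0.012, 1.603, 0.006, 1.071, -0.056], TCP at [0.165, -0.629, 0.231] pointing down, gripper open.
Joint ranges: [-2.53, 2.53], [-0.31, 2.02], [-1.57, 1.55], [0.28, 2.44], [-1.29, 4.43], [0.15, 1.84], [-2.92, 2.92]. Speed limits (rad/s): [2.57, 2.57, 3.14, 3.14, 3.14, 3.14, 3.14].

## Interface

Orientations are given as a rotation vector (axis times angle).
In Python, from cell import bot gives the robot as it stands.
- The arm moves only by the tool send_rows, never from a script. Its argument "deltas" is text: rows parted by semicolons, each of 7 numbers parted by spaces: the turn, a rotation vector about the world's x, y, z in rad, then the shift along the world's x, y, z in mm, then the opening, from 0 (shut) to 1 (fully open). In form: rx ry rz tx ty tz jaw; .... A call has 1 to 10 rows; each row shifts and turns the pose as measured when the row begins; what a row does not reach is not made up. A row lasts 1/10 s, in which the tool goes at most 50 mm and 8.59 degrees, less where a joint would pass 70% of its speed; a pose out of reach is approached as far as the arm can. A call is refused whole if a number of a shift passes 50 or a number of a turn 0.15, either way. A call with a gripper value outside its range is refused whole. The fingers move at their own pace and stop on an object; "grip_force" is the grip in N (left out, the last holds). Time passes only in rows, so rows that do not move let the fingers close. It gives the time, the measured TCP pose, the force and the opening at its end, in the units of the state.
- bot.get_state(): the state, without advancing time (a new reading comes with each control period).
- bot.read_camera(name): name is "scene" or "top"; returns a dict with "img" (400x640x3 uint8, red, green, blue), "mtx" (3x3 intrinsics, pixels), "rvec" (rotation vector, rad) and "tvec" (3), from world to camera coordinates, as OpenCV has them. Camera axes: x right, y down, z forward; pixel columns grow to the right and rows downward; lengths in m; the calibration is good to about 2 mm. A picture is of the moment at which its call begins. There is no depth.
- bot.job_done(): hands the job in, once; it reports no verdict.
The state is a dict: "t": time; "joint_pos": joint angles; "dq": joint speeds; "tau": joint torques, N m; "eef_pos": TCP position; "ee_rot": TCP orientation; "contact_force": force on the tool from outside, world axes, zero at the start; "moment": the same for the moment, N m; "width": opening from 0.0 (shut) to 1.0 (fully open).
Only numpy, scipy, OpenCV 4.12 (cv2) and the standard library are available. Lean on these libraries where they do the work, as an engineer would, in place of code of your own. Each camera call takes 0.05 s, during which the arm holds its last target. There are 200 camera calls.

## Task

Take the two brass clock weights out of the blue cradle and put each away in the rack row whose pocket matches its length, lying flat on the pocket floor. They come out of the cradle only by an end, but go into a pocket only held by the middle, so you will need to lay each one down on the way and change your grip; do not drop them. Leave the weight already in the rack and the other things on the bench where they are.

Things in the scene. Friction and masses are not known exactly. Their poses are not given: they have to be found in the camera images.
- weight_mid: brass clock weight, an eight-sided bar 28 mm across flats (any flat may face up), body 132 mm long, with a dark end plate, a small steel eye at its +x end and a steel finial at its -x end: 156 mm long over all. Origin on its axis at mid-length (14 mm above what it lies on); x runs along its length. Mass about 200 g. The shorter of the two in the cradle.
- weight_long: brass clock weight, an eight-sided bar 28 mm across flats (any flat may face up), body 160 mm long, with a dark end plate, a small steel eye at its +x end and a steel finial at its -x end: 184 mm long over all. Origin on its axis at mid-length (14 mm above what it lies on); x runs along its length. Mass about 240 g. The longer of the two in the cradle.
- weight_short: brass clock weight, an eight-sided bar 28 mm across flats (any flat may face up), body 104 mm long, with a dark end plate, a small steel eye at its +x end and a steel finial at its -x end: 128 mm long over all. Origin on its axis at mid-length (14 mm above what it lies on); x runs along its length. Mass about 160 g. Already lies in its row of the rack; leave it there.
- cradle: blue fixed cradle, 32 mm long (x), 120 mm wide (y), 48 mm high; two troughs along x at y = -30 and +30 mm, 32 mm wide, floor 16 mm up. A weight lies about centred in each (which in which varies), 4 mm below the wall tops: only its ends, sticking out freely at both sides, can be gripped. Origin: centre of the underside.
- rack: dark wooden board 240 x 250 x 8 mm (x, y, z), fixed on the bench, carrying the three row blocks side by side, 80 mm apart along y. Origin: centre of the underside.
- row_short: row for the short (128 mm) weight: fixed wooden block 226 x 62 x 38 mm high on the board; pocket along x 142 mm long, 38 mm wide, floor 6 mm above the underside, walls 32 mm over the floor. The side walls are cut away down to the floor within 27 mm of the middle, for the fingers. Origin: centre of the underside. Blocks look alike but for pocket length; their order varies. Already filled.
- row_mid: row for the middle (156 mm) weight: fixed wooden block 226 x 62 x 38 mm high on the board; pocket along x 170 mm long, 38 mm wide, floor 6 mm above the underside, walls 32 mm over the floor. The side walls are cut away down to the floor within 27 mm of the middle, for the fingers. Origin: centre of the underside. Blocks look alike but for pocket length; their order varies.
- row_long: row for the long (184 mm) weight: fixed wooden block 226 x 62 x 38 mm high on the board; pocket along x 198 mm long, 38 mm wide, floor 6 mm above the underside, walls 32 mm over the floor. The side walls are cut away down to the floor within 27 mm of the middle, for the fingers. Origin: centre of the underside. Blocks look alike but for pocket length; their order varies.
- mat: black rubber bench mat 200 x 120 mm (x, y), 3 mm thick, fixed, clear: room to lay a weight down and change grip. Origin: centre of the underside.
- loupe: bystander: black eye loupe, 38 mm across, 34 mm high. Origin: centre of the underside.
- toolcup: bystander: blue pot of tools, 68 mm across, about 130 mm high with the tools. Origin: centre of the underside.
- partsbox: bystander: white box with a clear lid, 72 x 57 x 28 mm. Origin: centre of the underside.

How it is judged:
At the end, for the whole second after the job is handed in: The middle weight lies in the middle row, the long weight in the long row and the short weight still in the short row: each at rest on the pocket floor (height within 5 mm), its centre within 11 mm along and 8 mm across of the row's centre, and in line with the row within 0.12 rad, either way round (x of weight_mid in the frame of row_mid between -0.011 and 0.011 m and y of weight_mid in the frame of row_mid between -0.008 and 0.008 m and z of weight_mid in the frame of row_mid between 0.015 and 0.025 m and angle between the x axis of weight_mid and the x axis of row_mid, either way round below 0.12 rad and linear speed of each of weight_mid, weight_long, weight_short below 0.02 m/s and x of weight_long in the frame of row_long between -0.011 and 0.011 m and y of weight_long in the frame of row_long between -0.008 and 0.008 m and z of weight_long in the frame of row_long between 0.015 and 0.025 m and angle between the x axis of weight_long and the x axis of row_long, either way round below 0.12 rad and x of weight_short in the frame of row_short between -0.011 and 0.011 m and y of weight_short in the frame of row_short between -0.008 and 0.008 m and z of weight_short in the frame of row_short between 0.015 and 0.025 m and angle between the x axis of weight_short and the x axis of row_short, either way round below 0.12 rad); the robot touches nothing.
It fails at once if the mid weight falls freely by more than about 10 mm (over 0.45 m/s out of the fingers) (contact force between weight_mid and the fingers below 0.05 N and linear speed of weight_mid above 0.45 m/s).
It fails at once if the long weight falls freely by more than about 10 mm (over 0.45 m/s out of the fingers) (contact force between weight_long and the fingers below 0.05 N and linear speed of weight_long above 0.45 m/s).
It fails at once if the weight already in the rack is shifted by more than 15 mm (distance of weight_short from where it was at the start of the episode above 0.015 m).
It fails at once if the loupe, the tool cup or the parts box is shifted by more than 30 mm (distance of any of loupe, toolcup, partsbox from where it was at the start of the episode above 0.03 m).
It also fails if it takes over 70 s, if anything falls off the work surface, if the arm or the gripper's body presses on something with over 40 N, if the wrist force passes 120 N, or if a joint passes its speed limit or range.

## Working session

There is one attempt and no reset: what is moved stays moved. The work goes in short steps, Python scripts to look and compute and a tool call to move; the robot and the scene stay as the last step left them, time stands still between calls to the robot, and variables do not carry over. Pictures are saved under pics/ and viewed, about 8 in all and at most 12, crops included, and the job is handed in when it is done.

Besides the shell and the picture viewer there is one more tool, called after "Emit:" by a JSON object that holds its "op" and its "data". send_rows: Moves the arm, as the interface text tells. Its arguments: {"type":"object","properties":{"deltas":{"type":"string"},"grip_force":{"type":"number"}},"required":["deltas"]}

```bash
mkdir -p pics; cat > h.py <<'E'
import numpy as np, cv2
from cell import bot
def cam(n):
    c=bot.read_camera(n); R=cv2.Rodrigues(np.array(c["rvec"],float))[0]
    return c["img"],np.array(c["mtx"],float),R,np.array(c["tvec"],float).ravel()
def ray(c,u,v,z):
    _,K,R,t=c; o=-R.T@t; d=R.T@np.linalg.inv(K)@np.array([u,v,1.]); return o+d*(z-o[2])/d[2]
def proj(c,p):
    _,K,R,t=c; q=K@(R@np.array(p,float)+t); return q[:2]/q[2]
def save(n,img): cv2.imwrite(f"pics/{n}.png",cv2.cvtColor(img,cv2.COLOR_RGB2BGR))
E
python3 - <<'E'
from h import *
for n in("top","scene"):
    c=cam(n); save(n+"0",c[0]); print(n,-c[2].T@c[3]); print(c[1])
s=bot.get_state(); print(s,bot.grip_point_offset)
E
```

```text
top [ 0.35069121 -0.01084204  1.14777371]
[[495.14619591   0.         314.98531211]
 [  0.         495.14619591 199.05291087]
 [  0.           0.           1.        ]]
scene [1.32393319 0.13847172 0.60181421]
[[432.31748253   0.         316.02068637]
 [  0.         432.31748253 193.75804759]
 [  0.           0.           1.        ]]
{'t': 0.1, 'joint_pos': array([ 1.27095535,  0.46832032, -0.01157678,  1.60355734,  0.00600073,
        1.07141548, -0.05629584]), 'dq': array([ 1.14237945e-04, -2.55597521e-05,  7.59971150e-04, -3.57278117e-03,
       -7.47963336e-05,  1.73966777e-04,  6.17402317e-04]), 'tau': array([ 1.23252601e-03, -5.33514798e+01,  2.16764747e-02, -2.51965123e+01,
        1.14856748e-02,  4.29176100e-03,  2.93745836e-05]), 'eef_pos': array([ 0.16490435, -0.62819486,  0.23040265]), 'ee_rot': array([-3.11412223e+00, -4.01998665e-01,  5.38302713e-04]), 'contact_force': array([-0.38333419, -0.12826439,  0.29197414]), 'moment': array([-0.01684628,  0.03015563, -0.03336739]), 'width': 1.0021501192383682} -0.0187
```

View pics/top0.png

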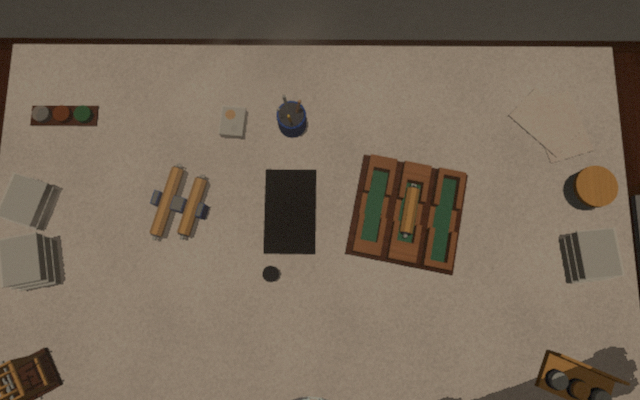

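View pics/scene0.png

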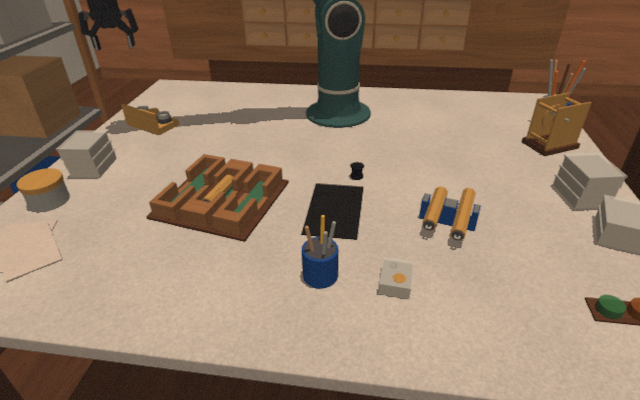

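The top view shows the cradle at (180,205) with the long weight probably left (167,202) and the mid right (193,207). The mat is at (290,211), the rack at (407,213) with the short weight in its middle row, the loupe at (271,274), the cup at (292,118) and the box at (233,122).

```bash
cat > m.py <<'E'
from h import *
def rects(c,mask,z,amin=150):
    out=[]
    for k in cv2.findContours(mask.astype(np.uint8)*255,cv2.RETR_EXTERNAL,cv2.CHAIN_APPROX_NONE)[0]:
        if cv2.contourArea(k)<amin: continue
        P=np.array([ray(c,*q[0],z)[:2] for q in k],np.float32)*1000
        (x,y),(w,h),a=cv2.minAreaRect(P)
        if w<h: w,h,a=h,w,a+90
        a=(a+90)%180-90
        u=k[:,0].mean(0)
        out.append((u.round(),np.round([x,y,w,h,a],1)))
    return out
def masks(c):
    H=cv2.cvtColor(c[0],cv2.COLOR_RGB2HSV).astype(int); h,s,v=H[...,0],H[...,1],H[...,2]
    return dict(brass=(h>10)&(h<25)&(s>110)&(v>110),green=(h>50)&(h<95)&(s>60)&(v>30),blue=(h>100)&(h<130)&(s>70)&(v>30),black=(v<40)&(s<120), wood=((h<12)|(h>170))&(s>110)&(v<150))
if __name__=="__main__":
    c=cam("top"); M=masks(c)
    M["wood2"]=cv2.morphologyEx((M["wood"]|M["green"]|M["brass"]).astype(np.uint8),cv2.MORPH_OPEN,np.ones((3,3)))>0
    for n,z in(("brass",.035),("green",.014),("blue",.048),("black",.003),("wood2",.046)):
        m=M[n].copy(); m[:90]=0; m[300:]=0; m[:,:120]=0; m[:,500:]=0
        for r in rects(c,m,z,60): print(n,*r)
    im=cv2.resize(c[0][140:290,130:490],None,fx=2.2,fy=2.2,interpolation=cv2.INTER_CUBIC); save("topz",im)
E
python3 m.py
```

```text
brass [403. 251.] [ 434.3 -208.3   58.4   37.6   78.3]
brass [362. 245.] [ 445.4 -116.3   34.7   26.2   76.3]
brass [409. 209.] [ 528.1 -224.5  103.1   23.3  -11.1]
brass [191. 208.] [533.3 272.5 132.4  25.  -15.6]
brass [166. 201.] [544.7 331.  160.8  25.5 -15.1]
brass [417. 168.] [ 623.4 -245.4   58.5   24.3   78.6]
brass [376. 163.] [ 628.4 -151.8   50.5   34.1  -11.4]
green [443. 220.] [ 509.2 -303.   191.2   35.9  -11.1]
green [374. 206.] [ 540.3 -145.9  162.6   34.9  -11. ]
black [288. 211.] [ 5.280e+02  4.950e+01  1.952e+02  1.163e+02 -4.000e-01]
wood2 [404. 249.] [ 438.1 -207.2   57.6   17.8   79.7]
wood2 [360. 246.] [ 442.5 -109.1   24.4   22.2   89.3]
wood2 [409. 209.] [ 526.2 -221.5  101.6   21.2  -11.1]
wood2 [443. 219.] [ 504.8 -294.6  185.8   34.5  -10.9]
wood2 [191. 206.] [531.4 269.5 131.1  24.8 -15.4]
wood2 [374. 206.] [ 534.9 -142.1  158.    33.9  -10.9]
wood2 [166. 201.] [543.3 327.5 158.3  25.3 -15.1]
wood2 [419. 170.] [ 617.2 -245.8   49.6   17.8   79.4]
```

View pics/topz.png

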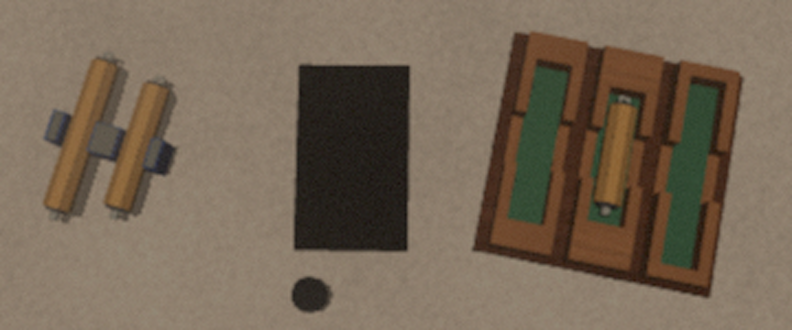

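Emit:
{"op": "send_rows", "data": {"deltas": "0 0 0.13 28 40 0 1;0 0 0.13 28 40 0 1;0 0 0.13 28 40 0 1;0 0 0.13 28 40 0 1;0 0 0.13 28 40 0 1;0 0 0.13 28 40 0 1;0 0 0.13 28 40 0 1;0 0 0.13 28 40 0 1;0 0 0.13 28 40 0 1;0 0 0.13 28 40 0 1", "grip_force": 80}}

```text
t: 1.15
eef_pos: [0.4418, -0.2208, 0.2284]
ee_rot: [2.194, 2.243, -0.009]
contact_force: [1.1, -0.8, -0.1]
width: 1.002
```

Emit:
{"op": "send_rows", "data": {"deltas": "0 0 0.13 7 49 0 0.6;0 0 0.13 7 49 0 0.6;0 0 0.13 7 49 0 0.6;0 0 0.13 7 49 0 0.6;0 0 0.13 7 49 0 0.6;0 0 0.13 7 49 0 0.6;0 0 0.13 7 49 0 0.6;0 0 0.13 7 49 0 0.6;0 0 0.13 7 49 0 0.6;0 0 0.11 2 49 0 0.6"}}

```text
t: 2.15
eef_pos: [0.5079, 0.2742, 0.2287]
ee_rot: [0.341, 3.113, -0.002]
contact_force: [1.2, -0.2, -0.1]
width: 0.599
```

Emit:
{"op": "send_rows", "data": {"deltas": "0 0 -0.024 0 35 -30 0.6;0 0 -0.023 0 33 -40 0.6;0 0 0 0 0 -40 0.6;0 0 0 0 0 -18 0.6;0 0 0 0 0 0 0.6"}}

```text
t: 2.65
eef_pos: [0.5045, 0.3528, 0.0981]
ee_rot: [0.396, 3.108, 0.009]
contact_force: [0.8, -0.4, -0.9]
width: 0.602
```

```bash
cat > look.py <<'E'
import sys
from h import *
# usage: look.py name cam u0 u1 v0 v1 scale
n,cm,a,b,d,e,s=sys.argv[1:]; a,b,d,e=map(int,(a,b,d,e))
c=cam(cm); save(n,cv2.resize(c[0][d:e,a:b],None,fx=float(s),fy=float(s),interpolation=cv2.INTER_CUBIC))
st=bot.get_state(); p=st["eef_pos"]; r=st["ee_rot"]; print(st["t"],p.round(4),"jaw deg",2*np.degrees(np.arctan2(r[1],r[0]))-90,st["width"],"px",proj(c,p))
E
python3 look.py g1 scene 380 520 80 260 4
```

```text
2.7 [0.505  0.3529 0.0992] jaw deg 75.43095271948303 0.6003033736091744 px [477.53194207 176.52844598]
```

View pics/g1.png

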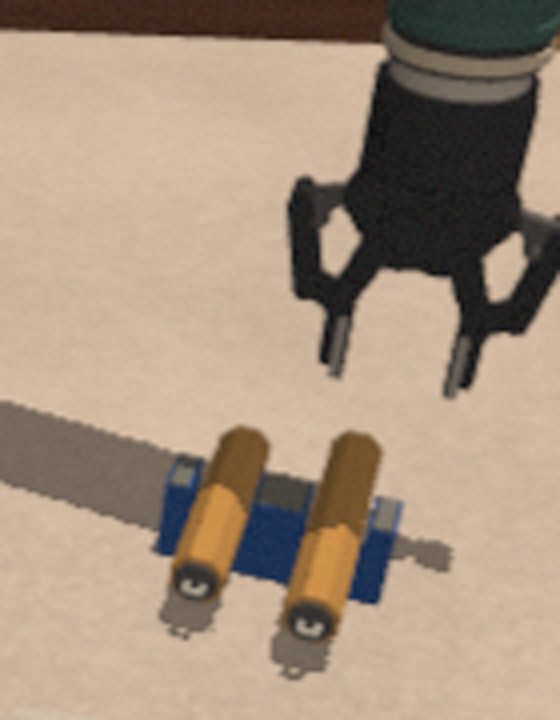

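The close view shows the gripper above the near end of the long weight (the right one in the crop, about (345,440)), offset about 10 mm to +y.

Emit:
{"op": "send_rows", "data": {"deltas": "0 0 -0.01 2 -10 -15 0.6;0 0 0 0 0 -10 0.6;0 0 0 0 0 0 0.6"}}

```text
t: 3.0
eef_pos: [0.5095, 0.3414, 0.0753]
ee_rot: [0.418, 3.1, 0.013]
contact_force: [-0.1, 0.0, 0.9]
width: 0.596
```

Emit:
{"op": "send_rows", "data": {"deltas": "0 0 0 -2 1 -25 0.6;0 0 0 0 0 -20 0.6;0 0 0 0 0 -12 0.6;0 0 0 0 0 -5 0.6;0 0 0 0 0 0 0.6"}}

```text
t: 3.5
eef_pos: [0.5116, 0.3419, 0.0152]
ee_rot: [0.424, 3.092, 0.019]
contact_force: [0.9, 0.0, 0.4]
width: 0.601
```

Emit:
{"op": "send_rows", "data": {"deltas": "-0.012 0 0 0 0 -3 0.6;0 0 0 0 0 0 0.6;0 0 0 0 0 0 0;0 0 0 0 0 0 0;0 0 0 0 0 0 0;0 0 0 0 0 0 0"}}

```text
t: 4.1
eef_pos: [0.5129, 0.343, 0.0149]
ee_rot: [0.423, 3.087, 0.003]
contact_force: [0.9, -0.2, -2.4]
width: 0.312
```

Emit:
{"op": "send_rows", "data": {"deltas": "0 0 0 0 0 10 0;0 0 0 0 0 15 0;0 0 0 0 0 20 0;0 0 0 0 0 25 0;0 0 0 0 0 20 0;0 0 0 0 0 0 0"}}

```text
t: 4.7
eef_pos: [0.5117, 0.3429, 0.1117]
ee_rot: [0.422, 3.088, 0.003]
contact_force: [0.4, 0.8, -2.2]
width: 0.307
```

```bash
python3 look.py g2 scene 380 540 80 260 3.5
```

```text
4.75 [0.5113 0.3423 0.1103] jaw deg 74.4251649376416 0.3115241726859022 px [473.7956248  173.33043134]
```

View pics/g2.png

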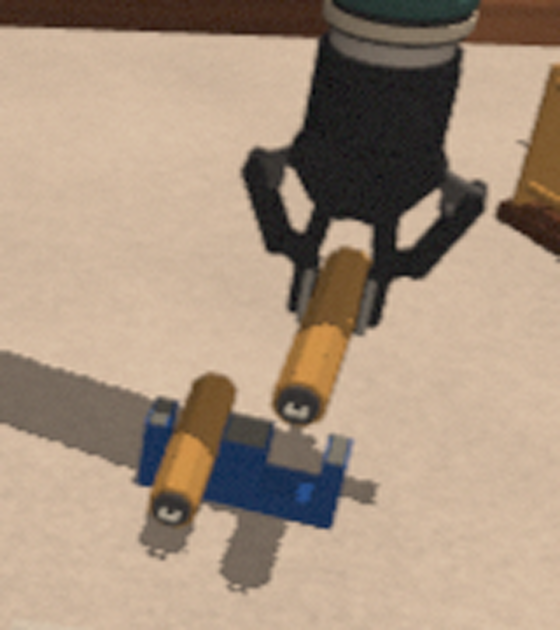

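The long weight is lifted clear and hangs level in the fingers.

Emit:
{"op": "send_rows", "data": {"deltas": "0 0 0.02 -2 -30 0 0;0 0 0.02 -3 -45 0 0;0 0 0.02 -3 -48 0 0;0 0 0.02 -3 -48 0 0;0 0 0 -3 -48 0 0;0 0 0 -3 -40 0 0;0 0 0 0 -20 0 0;0 0 0 0 0 0 0"}}

```text
t: 5.55
eef_pos: [0.4852, 0.0526, 0.1047]
ee_rot: [0.291, 3.117, 0.001]
contact_force: [0.6, 0.1, -1.8]
width: 0.308
```

Emit:
{"op": "send_rows", "data": {"deltas": "0 0 0 8 0 -25 0;0 0 0 0 0 -25 0;0 0 0 0 0 -20 0;0 0 0 0 0 -13 0;0 0 0 0 0 -6 0;0 0 0 0 0 0 0"}}

```text
t: 6.15
eef_pos: [0.4923, 0.0553, 0.011]
ee_rot: [0.289, 3.118, 0.004]
contact_force: [0.3, -0.4, -1.7]
width: 0.308
```

Emit:
{"op": "send_rows", "data": {"deltas": "0 0 0 0 0 -3 0;0 0 0 0 0 -3 0;0 0 0 0 0 -2 0;0 0 0 0 0 0 0"}}

```text
t: 6.55
eef_pos: [0.4939, 0.0563, 0.0044]
ee_rot: [0.288, 3.115, 0.005]
contact_force: [-0.3, 0.2, -2.6]
width: 0.306
```

Emit:
{"op": "send_rows", "data": {"deltas": "0 0 0 0 0 -2 0;0 0 0 0 0 -1 0;0 0 0 0 0 0 0"}}

```text
t: 6.85
eef_pos: [0.4946, 0.0564, 0.0036]
ee_rot: [0.288, 3.113, 0.003]
contact_force: [0.8, 0.9, -3.1]
width: 0.309
```

Emit:
{"op": "send_rows", "data": {"deltas": "0 0 0 0 0 0 0.6;0 0 0 0 0 0 0.6;0 0 0 0 0 0 0.6;0 0 0 0 0 15 0.6;0 0 0 0 0 25 0.6;0 0 0 0 0 40 0.6;0 0 0 -30 0 40 0.6;0 0 0 -40 0 30 0.6;0 0 0 0 0 0 0.6"}}

```text
t: 7.75
eef_pos: [0.4242, 0.0578, 0.1613]
ee_rot: [0.285, 3.111, 0.003]
contact_force: [0.4, 0.5, -0.3]
width: 0.6
```

```bash
cat > w.py <<'E'
import sys
from m import *
c=cam("top"); m=masks(c)["brass"]; m[:90]=0; m[300:]=0; m[:,:120]=0; m[:,350:]=0
for r in rects(c,m,.018,60): print(*r)
save(sys.argv[1],cv2.resize(c[0][140:290,130:490],None,fx=2.2,fy=2.2,interpolation=cv2.INTER_CUBIC))
st=bot.get_state(); print(st["t"],st["eef_pos"])
E
python3 w.py w1
```

```text
[191. 206.] [535.6 276.3 133.8  25.7 -15.7]
[295. 192.] [568.5  38.9  80.3  25.  -12.9]
7.8 [0.42627058 0.05743711 0.16064922]
```

View pics/w1.png

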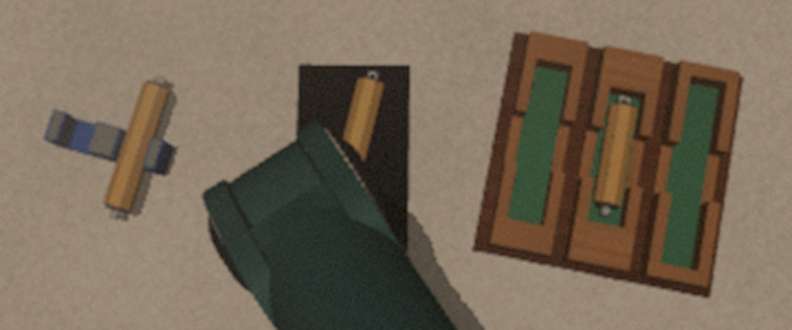

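The long weight lies on the mat, its far end visible at (371,80), with the arm hiding the rest. I predict its centre at about (529,47).

Emit:
{"op": "send_rows", "data": {"deltas": "0 0 0 30 -3 0 0.6;0 0 0 40 -4 -20 0.6;0 0 0 32 -3 -30 0.6;0 0 0 0 0 -25 0.6;0 0 0 0 0 0 0.6"}}

```text
t: 8.3
eef_pos: [0.5356, 0.0445, 0.0837]
ee_rot: [0.292, 3.104, -0.002]
contact_force: [-0.5, 0.4, -0.1]
width: 0.597
```

Emit:
{"op": "send_rows", "data": {"deltas": "0 0 0 -6 2 -25 0.6;0 0 0 0 0 -25 0.6;0 0 0 0 0 -18 0.6;0 0 0 0 0 -6 0.6;0 0 0 0 0 0 0.6"}}

```text
t: 8.8
eef_pos: [0.532, 0.0481, 0.0101]
ee_rot: [0.29, 3.102, 0.001]
contact_force: [0.2, -0.0, 0.7]
width: 0.596
```

Emit:
{"op": "send_rows", "data": {"deltas": "0 0 0 -4 0 -4 0.6;0 0 0 0 0 -1 0.6;0 0 0 0 0 0 0.6"}}

```text
t: 9.1
eef_pos: [0.5294, 0.0483, 0.0075]
ee_rot: [0.289, 3.098, 0.002]
contact_force: [-0.1, -0.1, -0.3]
width: 0.597
```

Emit:
{"op": "send_rows", "data": {"deltas": "0 0 0 0 0 -2 0.6;0 0 0 0 0 0 0;0 0 0 0 0 0 0;0 0 0 0 0 0 0;0 0 0 0 0 0 0;0 0 0 0 0 15 0;0 0 0 0 0 25 0;0 0 0 0 0 35 0;0 0 0 0 0 30 0;0 0 0 0 0 0 0"}}

```text
t: 10.1
eef_pos: [0.5279, 0.0487, 0.1171]
ee_rot: [0.288, 3.1, 0.001]
contact_force: [1.0, -0.0, -1.0]
width: 0.306
```

```bash
python3 - <<'E'
from m import *
c=cam("top"); s=cam("scene"); st=bot.get_state(); p=st["eef_pos"]; r=st["ee_rot"]
print(p,2*np.degrees(np.arctan2(r[1],r[0]))-90,st["width"])
z=p[2]+.0105
for n,k in(("t",c),("s",s)):
    m=masks(k)["brass"]
    if n=="t": m[:90]=0; m[300:]=0; m[:,:230]=0; m[:,350:]=0
    else: m[:,:230]=0; m[:,410:]=0; m[260:]=0; m[:60]=0
    for q in rects(k,m,z,40): print(n,*q)
a=cv2.resize(c[0][130:280,220:380],None,fx=2.4,fy=2.4); b=cv2.resize(s[0][110:260,270:430],None,fx=2.4,fy=2.4)
save("l1",np.hstack([a,b]))
E
```

```text
[0.52585936 0.04760738 0.11375755] 79.35728626929523 0.3057337542310281
t [278. 233.] [464.3  63.   31.9  25.2 -12.8]
s [309. 238.] [776.2  33.9  63.4   5.9  17.5]
s [322. 229.] [749.4  53.   76.1   6.2   6.6]
s [241. 210.] [ 710.9 -105.8   75.8   28.5  -10.9]
s [261. 202.] [687.5 -72.9  42.7  10.6 -11.3]
s [242. 198.] [ 680.1 -113.7   41.5   10.2  -10.2]
s [262. 174.] [589.9 -95.5  77.2  54.9 -11. ]
s [237. 169.] [ 577.3 -145.2   97.3   45.    17.9]
s [330. 167.] [531.2  44.8 131.5  31.9 -12.8]
```

View pics/l1.png

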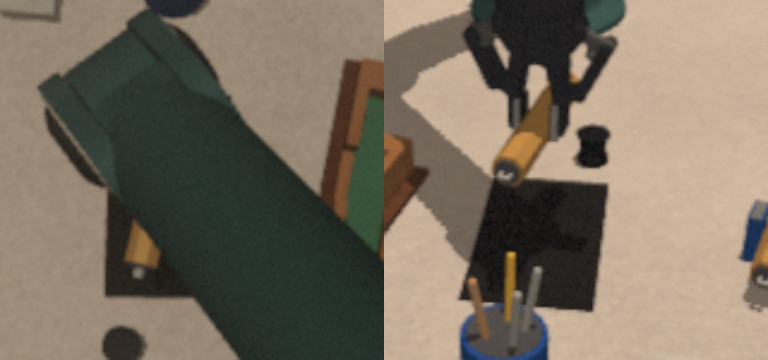

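The long weight hangs level, gripped within about 2 mm of its middle. I'll check the rack estimate with projected outlines before inserting.

```bash
python3 - <<'E'
from m import *
c=cam("top"); o=[]
im=cv2.resize(c[0][140:290,340:480],None,fx=4,fy=4,interpolation=cv2.INTER_CUBIC)
a=np.radians(-11.05); d=np.array([np.cos(a),np.sin(a)]); n=np.array([-d[1],d[0]])
for ctr,L in(((506.5,-301.5),198),((537.5,-145),170)):
    for l,w,z,col in((226,62,46,(255,255,0)),(L,38,46,(255,0,0)),(L,38,14,(0,255,255))):
        P=[np.append(np.array(ctr)+i*l/2*d+j*w/2*n,z)/1000 for i,j in((1,1),(1,-1),(-1,-1),(-1,1))]
        q=np.array([((proj(c,p)-[340,140]+.5)*4-.5) for p in P]).round().astype(np.int32)
        cv2.polylines(im,[q],True,col,1)
save("ov",im)
E
```

```text
(no output)
```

View pics/ov.png

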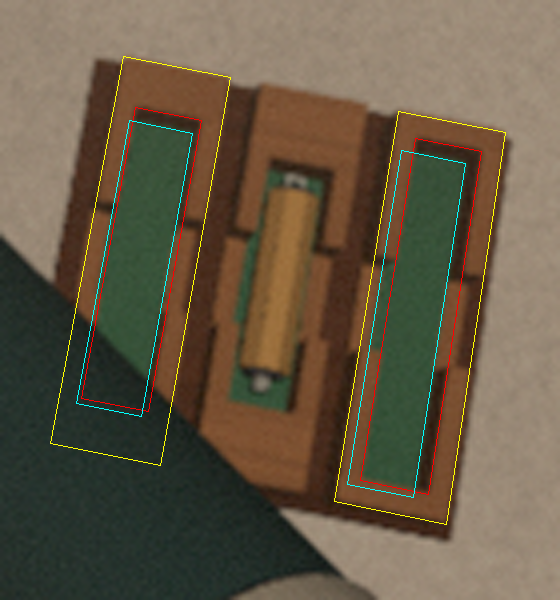

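Emit:
{"op": "send_rows", "data": {"deltas": "0 0 0 -2 -30 0 0;0 0 0 -3 -45 0 0;0 0 0 -3 -48 0 0;0 0 0 -3 -48 0 0;0 0 0 -3 -48 0 0;0 0 0 -3 -48 0 0;0 0 0 -2 -44 0 0;0 0 0 0 -25 0 0;0 0 0 0 0 0 0"}}

```text
t: 11.15
eef_pos: [0.4929, -0.2978, 0.0994]
ee_rot: [-0.28, -3.128, -0.013]
contact_force: [-0.1, -0.6, -2.3]
width: 0.305
```

Emit:
{"op": "send_rows", "data": {"deltas": "-0.008 0 -0.014 12 -3 -10 0;0 0 0 0 0 -8 0;0 0 0 0 0 0 0;0 0 0 0 0 0 0"}}

```text
t: 11.55
eef_pos: [0.5041, -0.2964, 0.0757]
ee_rot: [-0.297, -3.121, -0.008]
contact_force: [0.2, 0.1, -1.6]
width: 0.306
```

Emit:
{"op": "send_rows", "data": {"deltas": "0 0 0 1 -5 -8 0;0 0 0 0 0 0 0;0 0 0 0 0 0 0"}}

```text
t: 11.85
eef_pos: [0.5058, -0.2994, 0.0672]
ee_rot: [-0.291, -3.121, -0.009]
contact_force: [0.1, 0.6, -2.2]
width: 0.307
```

```bash
python3 - <<'E'
from h import *
c=cam("top"); s=cam("scene"); st=bot.get_state(); p=st["eef_pos"]; r=st["ee_rot"]
print(p,2*np.degrees(np.arctan2(r[1],r[0]))-90,r)
b=cv2.resize(c[0][150:280,340:480],None,fx=2.7,fy=2.7,interpolation=cv2.INTER_CUBIC)
a=cv2.resize(s[0][110:240,140:300],None,fx=2.7,fy=2.7,interpolation=cv2.INTER_CUBIC)
save("l2",np.hstack([a,b]))
E
```

```text
[ 0.50561229 -0.29979336  0.06725382] -280.6772437286264 [-0.29163304 -3.12083503 -0.00845593]
```

View pics/l2.png

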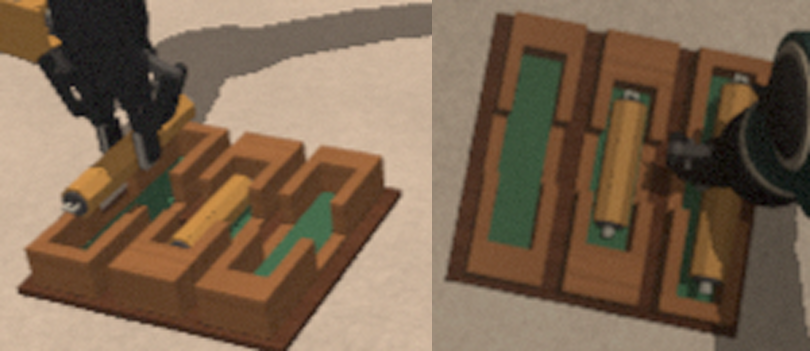

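```bash
python3 - <<'E'
from m import *
c=cam("top"); p=bot.get_state()["eef_pos"]; z=p[2]+.0105
a,b=ray(c,454.1,178.9,z),ray(c,441.1,257.4,z)
print(p,a,b,(a+b)/2,np.degrees(np.arctan2(*(a-b)[1::-1])))
m=masks(c)["brass"]; m[:150]=0;m[290:]=0;m[:,:432]=0;m[:,480:]=0
for r in rects(c,m,z,20): print(*r)
E
```

```text
[ 0.50563489 -0.29991409  0.0673589 ] [ 0.58924197 -0.31687268  0.0778589 ] [ 0.41632616 -0.28147309  0.0778589 ] [ 0.50278407 -0.29917288  0.0778589 ] -11.56981415387743
[438. 264.] [ 401.7 -275.4   29.8   10.3   77.8]
[441. 242.] [ 451.  -287.3   46.5   21.8  -12.1]
[452. 187.] [ 571.7 -309.4   34.3   21.8  -56.3]
[447. 179.] [ 575.1 -307.3   70.4   56.4  -11.3]
```

The weight is above the long row, its eye ends at (740,78) and (705,290) in the crop. Its centre is about 3 mm short in x and 2 mm in y.

Emit:
{"op": "send_rows", "data": {"deltas": "-0.004 0 0.008 3 -2.5 -5 0;0 0 0 0 0 -6 0;0 0 0 0 0 -4 0;0 0 0 0 0 0 0"}}

```text
t: 12.4
eef_pos: [0.5089, -0.3031, 0.0515]
ee_rot: [-0.279, -3.123, -0.0]
contact_force: [-0.1, -0.1, -1.2]
width: 0.308
```

Emit:
{"op": "send_rows", "data": {"deltas": "0 0 -0.006 0 0 -5 0;0 0 0 0 0 -5 0;0 0 0 0 0 -3 0;0 0 0 0 0 0 0"}}

```text
t: 12.8
eef_pos: [0.5087, -0.303, 0.037]
ee_rot: [-0.29, -3.122, -0.001]
contact_force: [0.0, 0.4, -2.7]
width: 0.309
```

Inside the pocket with no contact force, so I'll keep lowering.

Emit:
{"op": "send_rows", "data": {"deltas": "0 0 0 0 0 -5 0;0 0 0 0 0 -5 0;0 0 0 0 0 -4 0;0 0 0 0 0 -2 0;0 0 0 0 0 0 0"}}

```text
t: 13.3
eef_pos: [0.5087, -0.3031, 0.0199]
ee_rot: [-0.29, -3.122, -0.0]
contact_force: [-1.6, 0.4, 1.2]
width: 0.303
```

Emit:
{"op": "send_rows", "data": {"deltas": "0 0 0 0 0 -1 0;0 0 0 0 0 0 0;0 0 0 0 0 0 0.5;0 0 0 0 0 0 0.5;0 0 0 0 0 0 0.5;0 0 0 0 0 15 0.5;0 0 0 0 0 30 0.5;0 0 0 0 0 40 0.5;0 0 0 0 20 40 0.5;0 0 0 0 40 20 0.5"}}

```text
t: 14.3
eef_pos: [0.5078, -0.2465, 0.1699]
ee_rot: [-0.303, -3.12, -0.001]
contact_force: [0.3, 0.3, 0.3]
width: 0.498
```

Emit:
{"op": "send_rows", "data": {"deltas": "0 0 0 0 49 0 0.6;0 0 0 0 49 0 0.6;0 0 0 0 49 0 0.6;0 0 0 0 49 0 0.6;0 0 0 0 49 0 0.6;0 0 0 0 49 0 0.6;0 0 -0.02 0 49 0 0.6;0 0 -0.02 0 49 0 0.6;0 0 -0.02 0 49 0 0.6;0 0 -0.01 0 40 0 0.6"}}

```text
t: 15.3
eef_pos: [0.5095, 0.2457, 0.1872]
ee_rot: [0.422, 3.096, -0.009]
contact_force: [0.9, 0.4, 0.7]
width: 0.593
```

Emit:
{"op": "send_rows", "data": {"deltas": "0 0 0 0 0 -10 0.6;0 0 0 0 0 0 0.6"}}

```text
t: 15.5
eef_pos: [0.5075, 0.2543, 0.1797]
ee_rot: [0.404, 3.097, 0.0]
contact_force: [0.1, -0.5, 0.3]
width: 0.601
```

```bash
python3 look.py l3 top 340 480 150 280 4
```

```text
15.55 [0.5078 0.2551 0.1807] jaw deg 75.13518059057452 0.5992997805540101 px [181.15467543 206.12727907]
```

View pics/l3.png

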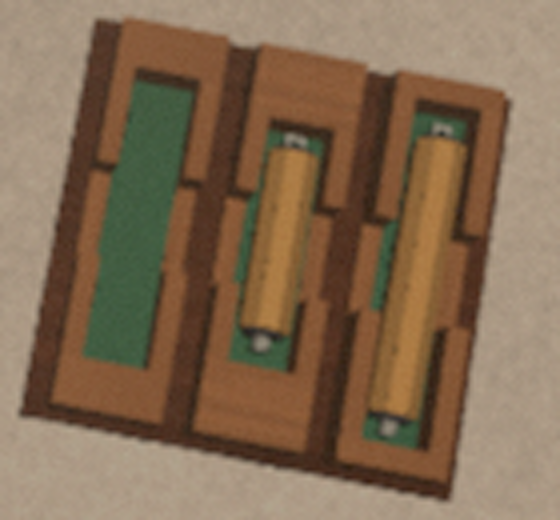

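The long weight lies flat in its row, eye at (441,130) and finial at (389,427). Next is the mid weight.

Emit:
{"op": "send_rows", "data": {"deltas": "0 0 -0.009 -8 27 -40 0.6;0 0 0 0 0 -40 0.6;0 0 0 0 0 -20 0.6;0 0 0 0 0 0 0.6"}}

```text
t: 15.95
eef_pos: [0.5044, 0.277, 0.0818]
ee_rot: [0.434, 3.084, 0.004]
contact_force: [-1.4, 0.1, 0.1]
width: 0.602
```

Emit:
{"op": "send_rows", "data": {"deltas": "0 0 0.006 -7 6 -20 0.6;0 0 0 0 0 -10 0.6;0 0 0 0 0 0 0.6"}}

```text
t: 16.25
eef_pos: [0.5012, 0.2798, 0.0546]
ee_rot: [0.434, 3.08, 0.005]
contact_force: [1.0, -0.3, 0.2]
width: 0.599
```

Emit:
{"op": "send_rows", "data": {"deltas": "0 0 0.006 -4 4 -12 0.6;0 0 0 0 0 -15 0.6;0 0 0 0 0 -10 0.6;0 0 0 -1 0 -3 0.6;0 0 0 0 0 0 0.6"}}

```text
t: 16.75
eef_pos: [0.4988, 0.2832, 0.0142]
ee_rot: [0.428, 3.076, 0.008]
contact_force: [-0.3, -0.0, -0.1]
width: 0.603
```

Emit:
{"op": "send_rows", "data": {"deltas": "0 0 0 0 0 0 0;0 0 0 0 0 0 0;0 0 0 0 0 0 0;0 0 0 0 0 0 0;0 0 0 0 0 10 0;0 0 0 0 0 15 0;0 0 0 0 0 20 0;0 0 0 0 0 25 0;0 0 0 0 0 20 0;0 0 0 0 0 0 0"}}

```text
t: 17.75
eef_pos: [0.4979, 0.2836, 0.1121]
ee_rot: [0.427, 3.076, 0.009]
contact_force: [0.6, 0.6, -1.8]
width: 0.309
```

Emit:
{"op": "send_rows", "data": {"deltas": "-0.006 0 0.02 0 -30 0 0;0 0 0.02 0 -45 0 0;0 0 0.02 0 -48 0 0;0 0 0.02 0 -48 0 0;0 0 0 0 -32 0 0;0 0 0 0 -15 0 0;0 0 0 0 0 0 0;0 0 0 0 0 0 0"}}

```text
t: 18.55
eef_pos: [0.494, 0.0587, 0.1124]
ee_rot: [0.295, 3.092, 0.005]
contact_force: [-0.2, -0.3, -2.2]
width: 0.309
```

Emit:
{"op": "send_rows", "data": {"deltas": "0 0 0 0 0 -25 0;0 0 0 0 0 -25 0;0 0 0 0 0 -23 0;0 0 0 0 0 -15 0;0 0 0 0 0 -8 0;0 0 0 0 0 0 0;0 0 0 0 0 -4 0;0 0 0 0 0 -2 0;0 0 0 0 0 0 0"}}

```text
t: 19.45
eef_pos: [0.496, 0.071, 0.0094]
ee_rot: [0.272, 3.087, 0.016]
contact_force: [0.6, -0.0, -2.6]
width: 0.306
```

Emit:
{"op": "send_rows", "data": {"deltas": "-0.01 0 0 0 0 -3 0;0 0 0 0 0 -3 0;0 0 0 0 0 -2 0;0 0 0 0 0 -1 0;0 0 0 0 0 0 0"}}

```text
t: 19.95
eef_pos: [0.4972, 0.0707, 0.0036]
ee_rot: [0.272, 3.082, -0.005]
contact_force: [0.3, -0.5, -2.4]
width: 0.313
```

Emit:
{"op": "send_rows", "data": {"deltas": "0 0 0 0 0 0 0.6;0 0 0 0 0 0 0.6;0 0 0 0 0 0 0.6;0 0 0 0 0 15 0.6;0 0 0 0 0 25 0.6;0 0 0 0 0 15 0.6;0 0 0 17 -3 0 0.6;0 0 0 17 -3 0 0.6;0 0 0 0 0 0 0.6;0 0 0 0 0 0 0.6"}}

```text
t: 20.95
eef_pos: [0.5327, 0.0646, 0.0608]
ee_rot: [0.272, 3.081, -0.004]
contact_force: [-1.5, -0.4, 0.5]
width: 0.596
```

```bash
python3 w.py w2
```

```text
21.0 [0.53272462 0.06454094 0.06081072]
```

Emit:
{"op": "send_rows", "data": {"deltas": "0 0 0 0 0 -20 0.6;0 0 0 0 0 -18 0.6;0 0 0 0 0 -10 0.6;0 0 0 0 0 -4 0.6;0 0 0 0 0 -1 0.6;0 0 0 0 0 0 0.6"}}

```text
t: 21.6
eef_pos: [0.5293, 0.0657, 0.0062]
ee_rot: [0.267, 3.083, -0.005]
contact_force: [0.7, 0.1, -0.3]
width: 0.599
```

Emit:
{"op": "send_rows", "data": {"deltas": "0 0 0 3 -1 0 0.6;0 0 0 0 0 0 0.6;0 0 0 0 0 0 0;0 0 0 0 0 0 0;0 0 0 0 0 0 0;0 0 0 0 0 0 0;0 0 0 0 0 15 0;0 0 0 0 0 25 0;0 0 0 0 0 35 0;0 0 0 0 0 20 0"}}

```text
t: 22.6
eef_pos: [0.5299, 0.0644, 0.105]
ee_rot: [0.266, 3.089, -0.006]
contact_force: [0.3, -0.2, -2.7]
width: 0.306
```

Emit:
{"op": "send_rows", "data": {"deltas": "0 0 -0.01 1 -30 0 0;0 0 -0.01 1 -45 0 0;0 0 0 1 -48 0 0;0 0 0 1 -45 0 0;0 0 0 1 -27 0 0;0 0 0 0 -12 0 0;0 0 0 0 0 0 0;0 0 0 0 0 0 0"}}

```text
t: 23.4
eef_pos: [0.5358, -0.1455, 0.116]
ee_rot: [0.286, 3.076, -0.003]
contact_force: [-0.2, 0.9, -2.7]
width: 0.301
```

Emit:
{"op": "send_rows", "data": {"deltas": "0 0 0 0 0 -20 0;0 0 0 0 0 -17 0;0 0 0 0 0 -8 0;0 0 0 0 0 0 0;0 0 0 0 0 0 0"}}

```text
t: 23.9
eef_pos: [0.5369, -0.1363, 0.0704]
ee_rot: [0.266, 3.076, 0.003]
contact_force: [0.3, -1.1, -1.7]
width: 0.302
```

```bash
python3 - <<'E'
from h import *
c=cam("top"); s=cam("scene"); st=bot.get_state(); p=st["eef_pos"]; r=st["ee_rot"]
print(p,2*np.degrees(np.arctan2(r[1],r[0]))-90,r)
b=cv2.resize(c[0][150:270,330:450],None,fx=3.2,fy=3.2,interpolation=cv2.INTER_CUBIC)
a=cv2.resize(s[0][110:230,160:290],None,fx=3.2,fy=3.2,interpolation=cv2.INTER_CUBIC)
save("l4",np.hstack([a,b]))
E
```

```text
[ 0.53709537 -0.1368331   0.07075772] 80.05874850189585 [2.67469448e-01 3.07534823e+00 2.26279517e-03]
```

View pics/l4.png

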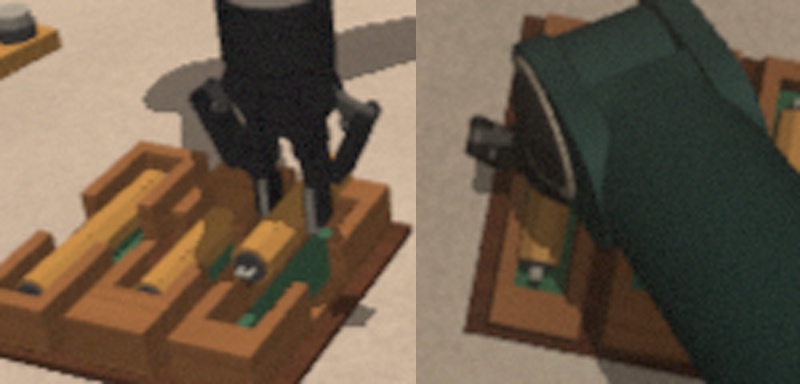

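```bash
python3 - <<'E'
from m import *
c=cam("top"); s=cam("scene"); z=.0815; p=bot.get_state()["eef_pos"]; print(p)
d=np.array([np.cos(np.radians(-10.3)),np.sin(np.radians(-10.3))]); n=np.array([-d[1],d[0]])
for k,u,v in((c,367.2,235),(c,368.7,231.9),(s,237.2,193.75)):
    q=ray(k,u,v,z)[:2]-p[:2]; print("along/across TCP mm",q@d*1e3,q@n*1e3)
m=masks(c)["brass"]; m[:205]=0;m[238:]=0;m[:,:360]=0;m[:,382:]=0
for r in rects(c,m,z,20): print(*r)
E
```

```text
[ 0.53712143 -0.13753127  0.07089776]
along/across TCP mm -75.32248821057324 1.2626791372977486
along/across TCP mm -68.09437768423864 -0.8035075487732222
along/across TCP mm 70.55007887615461 0.7446974548924873
[363. 227.] [ 482.6 -120.4   39.2   26.    -0.6]
```

The mid weight is centred on the grip to within about 1 mm, with its finial at (535,272) and eye at (247,268) in the crop, but sits 8 mm too far in +y.

Emit:
{"op": "send_rows", "data": {"deltas": "0 0 -0.018 0 -8 -5 0;0 0 0 0 0 -5 0;0 0 0 0 0 0 0;0 0 0 0 0 0 0"}}

```text
t: 24.5
eef_pos: [0.5375, -0.1477, 0.0608]
ee_rot: [0.302, 3.07, -0.001]
contact_force: [0.5, 0.3, -2.3]
width: 0.307
```

Emit:
{"op": "send_rows", "data": {"deltas": "0 0 0 0 1 -5 0;0 0 0 0 0 -4 0;0 0 0 0 0 0 0;0 0 0 0 0 0 0"}}

```text
t: 24.9
eef_pos: [0.5374, -0.1463, 0.0508]
ee_rot: [0.302, 3.071, -0.001]
contact_force: [0.5, 1.1, -2.7]
width: 0.305
```

Emit:
{"op": "send_rows", "data": {"deltas": "0 0 0 0 0 -5 0;0 0 0 0 0 -5 0;0 0 0 0 0 -4 0;0 0 0 0 0 0 0"}}

```text
t: 25.3
eef_pos: [0.5374, -0.1462, 0.0356]
ee_rot: [0.302, 3.071, -0.0]
contact_force: [-0.6, 1.1, -1.7]
width: 0.306
```

Emit:
{"op": "send_rows", "data": {"deltas": "0 0 0 0 0 -5 0;0 0 0 0 0 -5 0;0 0 0 0 0 -4 0;0 0 0 0 0 -2 0;0 0 0 0 0 0 0"}}

```text
t: 25.8
eef_pos: [0.5377, -0.1462, 0.0194]
ee_rot: [0.302, 3.071, -0.003]
contact_force: [-1.3, -1.0, -0.4]
width: 0.305
```

Emit:
{"op": "send_rows", "data": {"deltas": "0 0 0 0 0 -1.5 0;0 0 0 0 0 0 0;0 0 0 0 0 0 0.5;0 0 0 0 0 0 0.5;0 0 0 0 0 0 0.5;0 0 0 0 0 15 0.5;0 0 0 0 0 30 0.5;0 0 0 0 0 40 0.5;0 0 0 -10 30 40 0.5;0 0 0 -20 45 20 0.5"}}

```text
t: 26.8
eef_pos: [0.5092, -0.0759, 0.1678]
ee_rot: [0.316, 3.07, -0.002]
contact_force: [0.3, 0.9, 0.4]
width: 0.501
```

Emit:
{"op": "send_rows", "data": {"deltas": "0 0 0 -10 48 0 0.5;0 0 0 0 48 0 0.5;0 0 0 0 48 0 0.5;0 0 0 0 48 0 0.5;0 0 0 0 48 0 0.5;0 0 0 0 20 0 0.5;0 0 0 0 0 0 0.5;0 0 0 0 0 0 0.5"}}

```text
t: 27.6
eef_pos: [0.497, 0.2, 0.1811]
ee_rot: [0.303, 3.054, -0.0]
contact_force: [0.2, -0.5, 0.5]
width: 0.502
```

```bash
python3 look.py l5 top 340 480 150 280 4; python3 - <<'E'
from m import *
c=cam("top"); m=masks(c)["brass"]; m[:150]=0;m[280:]=0;m[:,:340]=0;m[:,480:]=0
for r in rects(c,m,.028,60): print(*r)
E
```

```text
27.65 [0.4971 0.1997 0.1812] jaw deg 78.63185299039546 0.49987210676724464 px [208.85351328 211.58242138]
[371. 225.] [ 495.4 -138.2  134.3   63.5   -9.7]
[406. 226.] [ 497.4 -219.6  170.    64.9   -8.1]
[441. 234.] [ 492.8 -299.6  194.5   65.6   -6.6]
[375. 205.] [ 539.  -146.7  134.1   27.3  -12.3]
[450. 185.] [ 580.2 -320.9   84.6   61.7  -10.7]
[415. 180.] [ 595.7 -241.4   85.    62.   -10.6]
[381. 173.] [ 611.3 -161.5   84.6   61.4  -10.7]
```

View pics/l5.png

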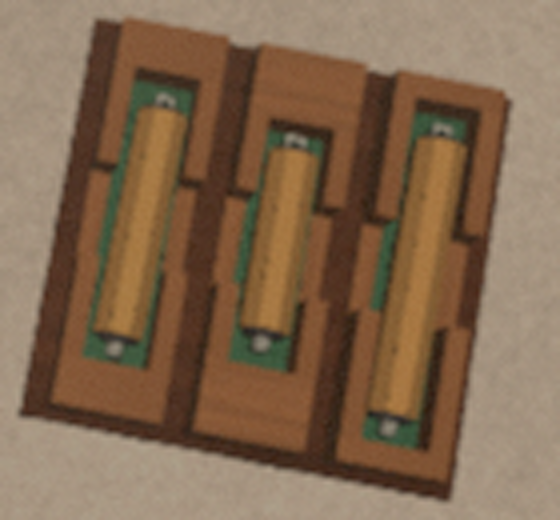

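All three weights lie in their pockets, the mid one with its eye at (165,100) and finial at (115,348), and the arm is clear.

```bash
python3 -c "
from cell import bot
print(bot.job_done())"
```

```text
the job is handed in; nothing more can be done
None
```

I lifted both weights out of the cradle by an end, laid each on the mat, and regripped them by the middle. The long one went into the long row and the middle one into the middle row. I handed the job in at about 28 s.

- **Placement:** The last top picture shows all three weights lying in their own pockets. The middle weight measured about 2 mm from my estimate of its row's centre. Its angle was about 1.3° off the row, within the 0.12 rad limit. I checked the long weight by eye only, because my colour mask gave no clean outline of it in the rack.
- **Height:** I did not measure the final heights directly. The gripper's height and the small contact force at release fit the weights resting on the pocket floors.
- **Other things:** The short weight looks unmoved. I did not re-measure the loupe, tool cup or parts box at the end, but the arm kept clear of them.
- **Deviation:** The tool leaned about 3° along the bar while placing the middle weight. It leaned almost the same amount when gripping, so the bar itself went in level.

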